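Shim the short post under a kiln shelf by feel

TASK

The far-left post under the kiln shelf is too short and leaves a gap you cannot measure from outside. Slide the shim strips in level between post and shelf (the left side is open) to find by feel the one that fills the gap, going in with a light drag, neither loose nor refused, and leave it there, level and right across the top of the post with the shelf resting on it. Do not force, shove or pry up the shelf or shift its mould, leave the other two strips lying flat on the bench, and do not disturb the nippers and tweezers.

Things in the scene. Friction and masses are not known exactly. Their poses are not given: they have to be found in the camera images.
- shim_thin: Flat buff ceramic strip, the longest and thinnest: 150 x 36 x 6 mm, 70 g. Origin at the centre of its underside, x along its length, y across it, z up as it lies. Both ends are alike, bevelled above and below (2 mm high, 9 mm long) so that they start into a gap.
- shim_middle: Flat buff ceramic strip of the same form, 135 x 36 x 11 mm, 115 g, same bevels, origin and axes.
- shim_thick: Flat buff ceramic strip of the same form, the shortest and thickest: 120 x 36 x 16 mm, 150 g, same bevels, origin and axes.
- bed: Fixed open bed of a tabletop kiln, 340 x 340 mm, its floor 64 mm above the bench. Origin at the centre of its underside; x points away from the robot, y to the robot's left (turned by up to 0.25 rad). Four upright round posts, 40 mm diameter, stand on the floor at x = -92 and 92 mm, y = -70 and 92 mm: three 50 mm tall, the one at +x, +y (far left) shorter.
- corner (a point): Point on the short post's axis at the height of the shelf's underside: (92, 92, 114) mm in the bed's frame. The shelf's left edge is 38 mm further along the bed's +y. The gap below this point, down to the post's top, is 5, 10 or 15 mm: 1 mm less than one strip's thickness. That strip goes in, its top level with this point or up to 1 mm higher, with 7 to 15 N of drag.
- shelf: Loose square buff ceramic slab 260 x 260 x 16 mm, 1.0 kg (hollow), resting on the three tall posts, square with the bed and centred on it. Origin at the centre of its underside. The right strip lifts its far-left corner about 1 mm, against about 8 N, and then has no play up or down; a strip too thick butts and stops; one too thin goes in with 4 mm or more of play.
- mould: Loose round white ceramic mould, 134 mm diameter, 52 mm tall, 1.6 kg, standing on the right-hand half of the shelf. Origin at the centre of its underside.
- nippers: Wheeled nippers with red handles, about 150 mm long and 18 mm high, lying on the bench beyond the strips; bystander. Origin on the bench under the pivot.
- tweezers: Steel tweezers 125 mm long, 11 mm high, lying on the bench; bystander. Origin under the middle.
Not all that is in view belongs to the job. Leave any red or turquoise look-alike of the shim_thick alone.

How it is judged (in metres and radians):
At the end, for the whole second after the job is handed in: One strip lies level (0.06 rad) across the short post, its middle within 35 mm along and 13 mm across of the post's axis, pressed by the shelf (over 1.5 N); shelf level within 0.015 rad, at rest, shifted under 15 mm, mould under 20 mm; other strips flat and still on the bench (((contact force between shim_thin and shelf above 1.5 N and x of corner in the frame of shim_thin between -0.035 and 0.035 m and y of corner in the frame of shim_thin between -0.013 and 0.013 m and angle between shim_thin's own z axis and vertical below 0.06 rad and linear speed of each of shim_thin, shim_middle, shim_thick below 0.01 m/s and height (world z) of each of shim_middle, shim_thick below 0.012 m and angle between each of shim_middle, shim_thick's own z axis and vertical below 0.1 rad) or (contact force between shim_middle and shelf above 1.5 N and x of corner in the frame of shim_middle between -0.035 and 0.035 m and y of corner in the frame of shim_middle between -0.013 and 0.013 m and angle between shim_middle's own z axis and vertical below 0.06 rad and linear speed of each of shim_middle, shim_thin, shim_thick below 0.01 m/s and height (world z) of each of shim_thin, shim_thick below 0.012 m and angle between each of shim_thin, shim_thick's own z axis and vertical below 0.1 rad) or (contact force between shim_thick and shelf above 1.5 N and x of corner in the frame of shim_thick between -0.035 and 0.035 m and y of corner in the frame of shim_thick between -0.013 and 0.013 m and angle between shim_thick's own z axis and vertical below 0.06 rad and linear speed of each of shim_thick, shim_thin, shim_middle below 0.01 m/s and height (world z) of each of shim_thin, shim_middle below 0.012 m and angle between each of shim_thin, shim_middle's own z axis and vertical below 0.1 rad)) and angle between shelf's own z axis and vertical below 0.015 rad and distance of shelf from where it was at the start of the episode below 0.015 m and linear speed of shelf below 0.01 m/s and distance of mould from where it was at the start of the episode below 0.02 m); the robot touches nothing.
It fails at once if the shelf is pried up or tipped (more than 0.035 rad) (angle between shelf's own z axis and vertical above 0.035 rad).
It fails at once if the shelf is shoved more than 20 mm (distance of shelf from where it was at the start of the episode above 0.02 m).
It fails at once if the mould is shifted more than 25 mm (distance of mould from where it was at the start of the episode above 0.025 m).
It fails at once if the nippers or the tweezers are moved more than 30 mm (distance of any of nippers, tweezers from where it was at the start of the episode above 0.03 m).
It also fails if it takes over 67 s, if anything falls off the work surface, if the arm or the gripper's body presses on something with over 40 N, if the wrist force passes 120 N, or if a joint passes its speed limit or range.

ROBOT

A 7-joint arm with a two-finger parallel gripper is mounted at the origin on the work surface. World frame = base frame: x ahead of the robot, y to its left, z up, the work surface at z = 0. Lengths are in mm, angles in rad, forces in N, time in s.
With the tool pointing down it reaches from about 400 to 875 mm from the base axis. Payload 6.5 kg.
Tool frame: the origin (TCP) lies between the finger pads; the fingertips stand 22 mm ahead of it and the grasp point (between the pads) lies 3 mm ahead of it; z points along the fingers, y is the direction in which the jaws open and shut (so a half turn about z gives the same grasp; the last joint's range is limited). The gripper opens to 85 mm and grips with 20 to 120 N. Pads are 22 mm wide; open, the fingers measure 114 mm over their backs; the gripper's body (76 mm by 85 mm) begins 54 mm behind the grasp point. The pads swing forward as they close: fully open they stand 13 mm farther back than shut.
Start: joints at [1.075, 0.536, -0.004, 1.538, 0.003, 1.067, -0.071], TCP at [270.843, -590.876, 253.29] pointing down, gripper open.
Joint ranges: [-2.7, 2.7], [-0.37, 2.16], [-1.27, 1.26], [0.24, 2.4], [-1.31, 4.45], [0.19, 1.91], [-2.76, 2.76]. Speed limits (rad/s): [2.39, 2.39, 3.14, 3.14, 3.14, 3.14, 3.14].

INTERFACE

Orientations are given as a unit quaternion [x, y, z, w].
In Python, from plant import arm gives the robot as it stands. The module is installed in compiled form; this text tells all that it offers. Calls block until the motion is done:
- arm.movep(position, orientation): joint-space move of the TCP to a pose.
- arm.line_to(position, attitude=None, rate=150, until_force=None): straight line of the TCP; attitude=None keeps the orientation; rate is the mean speed in mm/s. With until_force (N) it stops when the force on the tool has changed by that much, and returns True; else False.
- arm.move_joints(angles): joint-space move.
- arm.let_go() and arm.close_gripper(): open the fingers fully, or close them until they stop; the grip force is fixed at half the most.
- arm.hold(seconds).
- arm.ik(position, orientation): joint angles nearest the present ones, or None.
- arm.capture(name): name is "scene" or "top" or "wrist"; returns (picture, depth): 480x640x3 uint8, blue, green, red; 480x640 float32, mm along the optical axis (not along the pixel's ray), 0 where there is no reading.
- arm.calibration(name): a dict with "mtx" (3x3 intrinsics, pixels), "T" (4x4, takes a point from camera to world coordinates). Camera axes: x right, y down, z forward; pixel columns grow to the right and rows downward; lengths in mm; the calibration is good to about 2 mm. A picture is of the moment at which its call begins: read the wrist's pose just before it. calibration takes no time and is no camera call; for the wrist camera it gives the pose at the moment of the call.
A pose or a line that the arm cannot do raises arm.MotionError and nothing moves.
- arm.job_done(): hands the job in, once; it reports no verdict.
Readings, each from a call of its own:
- arm.get_time(): time.
- arm.get_qpos(): joint angles.
- arm.get_joint_vel(): joint speeds.
- arm.get_joint_torque(): joint torques, N m.
- arm.get_position(): TCP position.
- arm.get_tool_rot(): TCP orientation.
- arm.get_contact_force(): force on the tool from outside, world axes, zero at the start.
- arm.get_moment(): the same for the moment, N m.
- arm.get_width(): opening from 0.0 (shut) to 1.0 (fully open).
Only numpy, scipy, OpenCV 4.12 (cv2) and the standard library are available. Lean on these libraries where they do the work, as an engineer would, in place of code of your own. Each camera call takes 0.05 s, during which the arm holds its last target. There are 200 camera calls.

## Working session

There is one attempt and no reset: what is moved stays moved. The work goes in short steps, each a Python script; the robot and the scene stay as the last script left them, time stands still between calls to the robot, and variables do not carry over. Pictures are saved under pics/ and viewed, about 8 in all and at most 12, crops included, and the job is handed in when it is done.

```bash
mkdir -p pics; cat > h.py <<'E'
import numpy as np, cv2
from plant import arm
from scipy.spatial.transform import Rotation as R
def snap(cam,name):
    c=arm.calibration(cam); p,d=arm.capture(cam); cv2.imwrite(f'pics/{name}.png',p)
    np.savez(f'pics/{name}.npz',p=p,d=d,K=c['mtx'],T=c['T']); return p,d,c
def cloud(name):
    z=np.load(f'pics/{name}.npz'); d=z['d'];K=z['K'];v,u=np.indices(d.shape)
    P=np.stack([(u-K[0,2])/K[0,0]*d,(v-K[1,2])/K[1,1]*d,d],-1)
    W=P@z['T'][:3,:3].T+z['T'][:3,3]; W[d==0]=np.nan
    return z['p'],W
E
python3 - <<'E'
from h import *
snap('top','top0');snap('scene','scene0')
print(arm.get_time(),arm.get_contact_force(),arm.get_tool_rot())
for n in('top','scene'):print(np.round(arm.calibration(n)['T'],2))
E
```

```text
0.1 [ 0.24431015 -0.2454901   0.09102696] [ 9.76992232e-01  2.13273408e-01 -2.24399724e-04 -7.62034800e-04]
[[-1.00000e-02 -9.90000e-01  1.20000e-01  3.50290e+02]
 [-1.00000e+00  1.00000e-02  0.00000e+00  1.03770e+02]
 [-1.00000e-02 -1.20000e-01 -9.90000e-01  1.12855e+03]
 [ 0.00000e+00  0.00000e+00  0.00000e+00  1.00000e+00]]
[[-2.2000e-01  5.7000e-01 -7.9000e-01  1.4300e+03]
 [ 9.7000e-01  1.4000e-01 -1.8000e-01  3.1648e+02]
 [ 1.0000e-02 -8.1000e-01 -5.8000e-01  7.8496e+02]
 [ 0.0000e+00  0.0000e+00  0.0000e+00  1.0000e+00]]
```

View pics/top0.png

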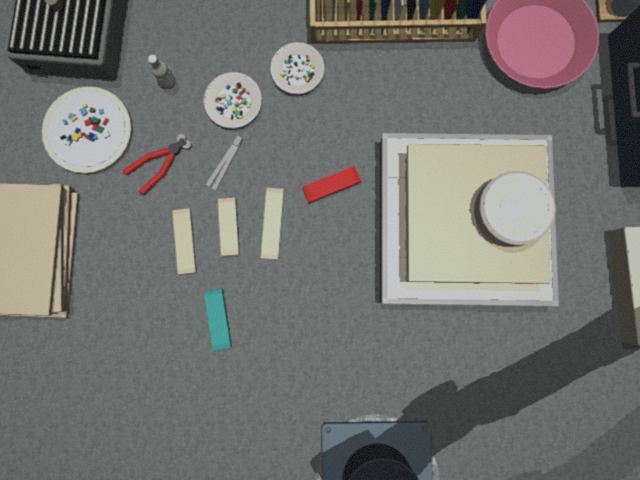

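View pics/scene0.png

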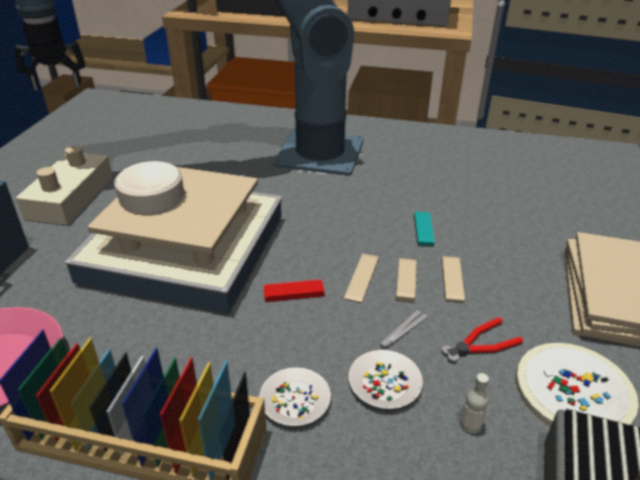

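Candidates: plain buff strips at (183,241), (228,227) and (272,223) in the top view; look-alikes are red (331,184) and turquoise (217,319). The nippers are at (160,160) and the tweezers at (225,162). Next I measure these and crop around the short post.

```bash
python3 - <<'E'
from h import *
p,W=cloud('top0')
hsv=cv2.cvtColor(p,cv2.COLOR_BGR2HSV)
m=cv2.inRange(hsv,(18,25,140),(40,140,255))
m=cv2.morphologyEx(m,cv2.MORPH_OPEN,np.ones((3,3)))
n,l,s,c=cv2.connectedComponentsWithStats(m)
for i in range(1,n):
    if s[i,4]<300: continue
    w=W[l==i]; w=w[np.isfinite(w).all(1)]
    r=cv2.minAreaRect(w[:,:2].astype(np.float32))
    print(np.round(c[i]),s[i,4],'z',np.round(np.nanpercentile(w[:,2],[5,50,95]),1),np.round(r[0],1),np.round(r[1],1),round(r[2],2))
# bed
for u,v in((390,145),(395,220),(385,220),(475,138),(470,295),(550,140),(515,205),(480,170)):print(u,v,np.round(W[v,u],1))
# rim/bed outline: pts z 50..90 near bed
b=(W[...,2]>45)&(W[...,2]<110)&(W[...,1]<40)&(W[...,1]>-420)&(W[...,0]>250)&(W[...,0]<750)
r=cv2.minAreaRect(W[b][:,:2].astype(np.float32));print('bed',r, np.percentile(W[b][:,2],[5,50,95]))
z=cv2.imread('pics/scene0.png')[170:310,60:300];cv2.imwrite('pics/crop1.png',cv2.resize(z,None,fx=3.3,fy=3.3,interpolation=cv2.INTER_CUBIC))
E
```

```text
[384.  21.] 845 z [72.8 76.4 80.4] [929.9 -54.1] [348.1  56.5] 87.14
[468. 218.] 15048 z [124.2 129.1 132.2] [ 503.2 -190.8] [262.3 273. ] 88.6
[ 27. 247.] 7211 z [57.6 60.9 64.1] [460.7 687.3] [124.7 267.9] 89.88
[272. 223.] 1219 z [1.3 5.  8.5] [514.2 205.4] [ 37.1 152.5] 85.52
[228. 226.] 1000 z [11.  14.8 18.6] [508.  297.6] [123.2  39.8] 2.91
[183. 241.] 1132 z [ 5.7 10.1 13.5] [479.  390.7] [137.6  40.3] 5.96
[ 58. 285.] 349 z [42.4 45.2 48.7] [399.8 629.6] [ 16.3 125.8] 89.69
390 145 [658.7 -38.7  65.9]
395 220 [506.7 -44.5  61.7]
385 220 [506.7 -24.4  63.7]
475 138 [ 670.5 -210.2   65.7]
470 295 [ 356.6 -185.9   62. ]
550 140 [ 664.7 -361.8   63.1]
515 205 [ 515.  -245.6  167.6]
480 170 [ 589.2 -197.6  129.8]
bed ((510.13104248046875, -190.12660217285156), (343.769775390625, 342.9072570800781), 88.37635040283203) [60.09418904 63.3293852  66.53821142]
```

View pics/crop1.png

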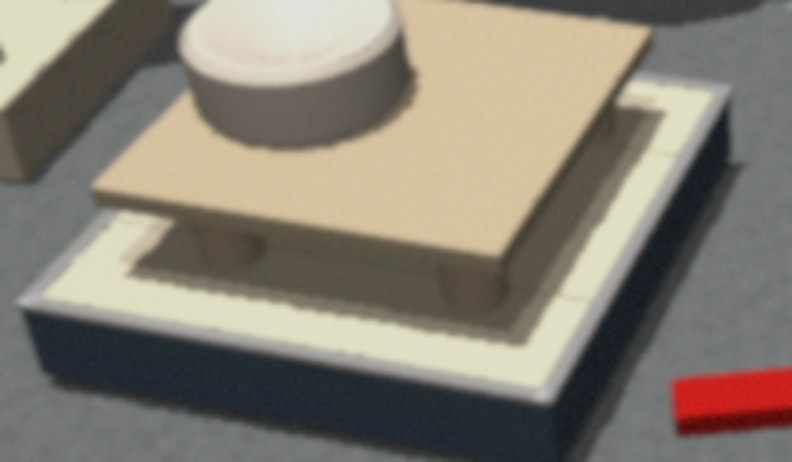

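Gap is hidden by the overhang. Middle strip first, since either wrong result then identifies the right one. Strip identities by height and length: x205 thin (z≈5, 152 mm), y298 thick (z≈15, 123 mm), y391 middle (z≈10, 138 mm). I'll go above the middle strip for a close look.

```bash
cat >> h.py <<'E'
YAW=-0.027; C=np.array([604.6,-100.6]); by=np.array([-np.sin(YAW),np.cos(YAW)])
ST=dict(thin=((514.2,205.4),-4.48,75,6),thick=((508.,297.6),2.91,60,16),middle=((479.,390.7),5.96,67.5,11))
def quat(d,s):
    x=s*np.r_[d,0]; x/=np.linalg.norm(x); z=np.array([0,0,-1.]); return R.from_matrix(np.c_[x,np.cross(z,x),z]).as_quat()
def grip(n):
    c,a,L,t=ST[n]; d=np.array([np.cos(np.radians(a)),np.sin(np.radians(a))]); return np.array(c)-d*(L-20),d,L,t
E
python3 - <<'E'
from h import *
for s in(1,-1):
  for n in ST:
    g,d,L,t=grip(n); o=C+by*160
    for q in (arm.ik(np.r_[g,24],quat(d,s)),arm.ik(np.r_[o,128],quat(-by,s))): print(s,n,None if q is None else np.round(q,2))
g,d,L,t=grip('middle')
arm.movep(np.r_[g,170],quat(d,1))
snap('wrist','w1');print(arm.get_time(),arm.get_contact_force())
p,W=cloud('w1');hsv=cv2.cvtColor(p,cv2.COLOR_BGR2HSV)
m=(W[...,2]>6)&(W[...,2]<16)&(cv2.inRange(hsv,(15,25,100),(40,150,255))>0)
m=cv2.morphologyEx(m.astype(np.uint8),cv2.MORPH_OPEN,np.ones((5,5)))
n,l,s,c=cv2.connectedComponentsWithStats(m)
for i in range(1,n):
  if s[i,4]>1000:
    w=W[l==i];r=cv2.minAreaRect(w[:,:2].astype(np.float32));print(c[i],s[i],r,np.percentile(w[:,2],[5,50,95]))
E
```

```text
1 thin [-0.39  0.68 -0.16  2.02  0.22  0.45 -2.37]
1 thin [ 0.53  0.92 -1.08  1.69  0.9   1.11  2.28]
1 thick [-0.43  0.74 -0.28  1.89  0.36  0.55 -2.47]
1 thick [ 0.53  0.92 -1.08  1.69  0.9   1.11  2.28]
1 middle [-0.51  0.79 -0.4   1.82  0.49  0.63 -2.67]
1 middle [ 0.53  0.92 -1.08  1.69  0.9   1.11  2.28]
-1 thin [-0.23  0.71 -0.36  2.02  0.49  0.5   0.54]
-1 thin [ 0.18  0.68 -0.5   1.71  0.41  0.86 -0.52]
-1 thick [-0.34  0.76 -0.4   1.89  0.5   0.59  0.56]
-1 thick [ 0.18  0.68 -0.5   1.71  0.41  0.86 -0.52]
-1 middle [-0.32  0.87 -0.67  1.81  0.78  0.75  0.25]
-1 middle [ 0.18  0.68 -0.5   1.71  0.41  0.86 -0.52]
3.6083 [ 0.08919031 -0.41472939 -0.41292906]
[322.16420526 212.26683354] [ 297  159   54   93 3995] ((443.93780517578125, 384.872314453125), (65.29854583740234, 36.05302429199219), 6.1584296226501465) [ 9.68471911 11.09563572 12.26452832]
```

View pics/w1.png

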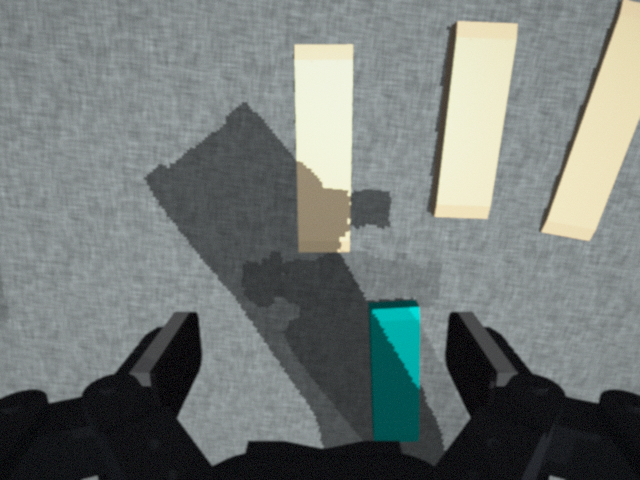

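View: middle strip at (325,148), turquoise block nearby at (395,370) but outside the finger path. Measured position matches (2 mm in y, corrected). I'll grasp, lift and carry it to the pre-insert point.

```bash
cat >> h.py <<'E'
ST['middle']=((479.,389.3),5.96,67.5,11)
OFF=58
def pick(n,zt):
    g,d,L,t=grip(n); q=quat(d,-1)
    arm.movep(np.r_[g,120],q); arm.line_to(np.r_[g,zt],rate=120)
    arm.close_gripper(); print('grip w',arm.get_width(),arm.get_contact_force(),arm.get_position())
    arm.line_to(np.r_[g,190],rate=200); print('lift',arm.get_contact_force(),arm.get_moment(),'w',arm.get_width())
def pre(n,zt,dz=0):
    L,t=ST[n][2:]; z=zt+114.5-t+dz; s=38+L+L-20+18
    arm.movep(np.r_[C+by*s,195],quat(-by,-1)); arm.line_to(np.r_[C+by*s,z],rate=150)
    print('pre',arm.get_position(),arm.get_time()); return s,z
def insert(s,z,end,lim=25,step=8):
    f0=np.array(arm.get_contact_force()); hit=False
    while s>end and not hit:
        s=max(end,s-step); hit=arm.line_to(np.r_[C+by*s,z],rate=50,until_force=lim)
        f=np.array(arm.get_contact_force())-f0; print(round(s,1),hit,np.round(f,1),np.round(arm.get_moment(),2),np.round(arm.get_position(),1))
    print(arm.get_time()); return s
E
python3 - <<'E'
from h import *
pick('middle',24); s,z=pre('middle',24)
snap('wrist','w2');snap('scene','s2')
p=cv2.imread('pics/s2.png')[150:350,60:360];cv2.imwrite('pics/s2c.png',cv2.resize(p,None,fx=2.6,fy=2.6))
E
```

```text
grip w 0.3986619149129792 [-0.59955082 -0.92786524  6.53919528] [431.99715044 384.72274225  24.69400213]
lift [-0.10013672 -0.94792574 -1.66001909] [-0.00569024  0.09136076  0.04907212] w 0.39829213253115436
pre [609.44718075  71.22241913 127.97910945] 10.0333
```

View pics/s2c.png

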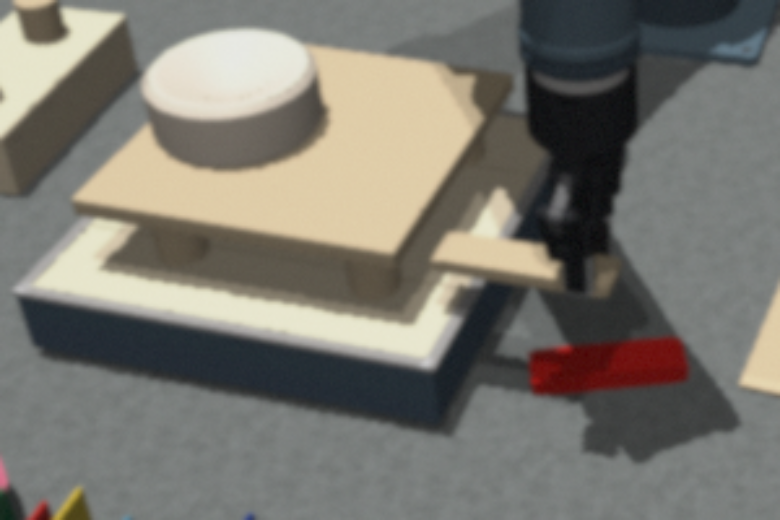

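View pics/w2.png

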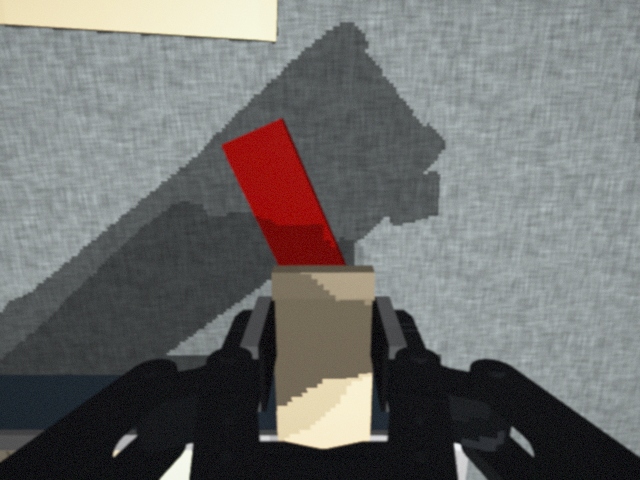

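Scene crop: the strip sits level at (500,262), aimed at the slot beside the short post at (372,277). The wrist view shows it square in the jaws. Bench reference: TCP 24.7 on the bench and 128.0 now, so its top is at about 114.3. Now I slide it in.

```bash
python3 - <<'E'
from h import *
L=67.5; s=insert(38+L+L-20+18,127.5,95,lim=18)
E
```

```text
163.0 False [-0.2  0.5  1.7] [0.07 0.01 0.01] [609.3  61.4 127.8]
155.0 False [0.1 1.6 1.2] [ 0.15  0.03 -0.05] [608.8  53.6 127.4]
147.0 False [0.  0.9 0.5] [ 0.08 -0.03  0.04] [608.6  45.7 127.4]
139.0 False [0.1 0.3 0.4] [ 0.1  -0.01  0.02] [608.4  37.7 127.4]
131.0 False [0.3 1.1 0.3] [ 0.05  0.01 -0.01] [608.2  29.7 127.4]
123.0 False [0.7 0.7 0.5] [ 0.04 -0.    0.03] [607.9  21.7 127.4]
115.0 False [0.4 0.7 1.2] [ 0.09 -0.01  0.03] [607.7  13.7 127.4]
107.0 False [-0.1 -0.2  1.1] [ 0.12  0.03 -0.04] [607.5   5.7 127.4]
99.0 False [ 0.6 -0.1  1.3] [0.06 0.02 0.01] [607.3  -2.3 127.4]
95 False [ 0.6 -0.6  0.7] [ 0.05  0.03 -0.02] [607.2  -6.  127.4]
13.1583
```

No drag at all, with the free end past the post. I'll check the vertical play.

```bash
python3 - <<'E'
from h import *
P=np.r_[C+by*95]
h=arm.line_to(np.r_[P,123],rate=15,until_force=5); print(h,arm.get_position(),arm.get_contact_force(),arm.get_moment())
arm.line_to(np.r_[P,127.3],rate=30)
s=186
arm.line_to(np.r_[C+by*s,127.3],rate=150)
arm.line_to(np.r_[C+by*s,190],rate=200)
g,d,L,t=grip('middle')
arm.movep(np.r_[g,120],quat(d,-1)); arm.line_to(np.r_[g,35],rate=120); print(arm.line_to(np.r_[g,24.3],rate=20,until_force=4),arm.get_position(),arm.get_contact_force())
arm.let_go(); arm.line_to(np.r_[g,150],rate=200); print(arm.get_time(),arm.get_contact_force())
g,d,L,t=grip('thick'); arm.movep(np.r_[g,170],quat(d,-1)); snap('wrist','w3')
p,W=cloud('w3')
m=((W[...,2]>12)&(W[...,2]<20)).astype(np.uint8)
m=cv2.morphologyEx(m,cv2.MORPH_OPEN,np.ones((5,5)))
n,l,s,c=cv2.connectedComponentsWithStats(m)
for i in range(1,n):
  if s[i,4]>800:
    w=W[l==i];r=cv2.minAreaRect(w[:,:2].astype(np.float32));print(c[i],s[i],r,np.percentile(w[:,2],[5,50,95]))
snap('top','t3')
p,W=cloud('t3');hsv=cv2.cvtColor(p,cv2.COLOR_BGR2HSV)
m=cv2.inRange(hsv,(18,25,140),(40,140,255));n,l,s,c=cv2.connectedComponentsWithStats(m)
for i in range(1,n):
  if 600<s[i,4]<1500: print(np.round(c[i]),np.nanpercentile(W[l==i][:,2],[5,50,95]))
E
```

```text
False [607.29976061  -5.37806725 123.14944084] [0.35086301 0.59070806 0.52962671] [0.09008853 0.00424178 0.03066241]
True [431.83322711 384.20744719  24.71466522] [ 0.17827704 -1.19279773  5.18347034]
19.1833 [-0.17667582  0.17786356 -0.0485846 ]
[381.54766134  41.0925597 ] [ 349    0   65   87 5067] ((352.06036376953125, 322.6151428222656), (47.827266693115234, 36.34308624267578), 8.962947845458984) [14.436024   16.12711069 17.44158625]
[324.67256528 272.19230293] [ 297  194   54  160 8081] ((507.0484619140625, 296.16253662109375), (120.94518280029297, 35.85356903076172), 3.8562633991241455) [14.74012737 16.19726489 17.32486636]
[ 55.91894127 363.83953681] [   0  329  117   69 4836] ((588.6983032226562, 91.74192810058594), (36.891090393066406, 96.43812561035156), 21.150602340698242) [14.18842276 15.85397218 16.92311453]
[391.  19.] [13.64076049 75.6896555  80.4538842 ]
```

View pics/w3.png

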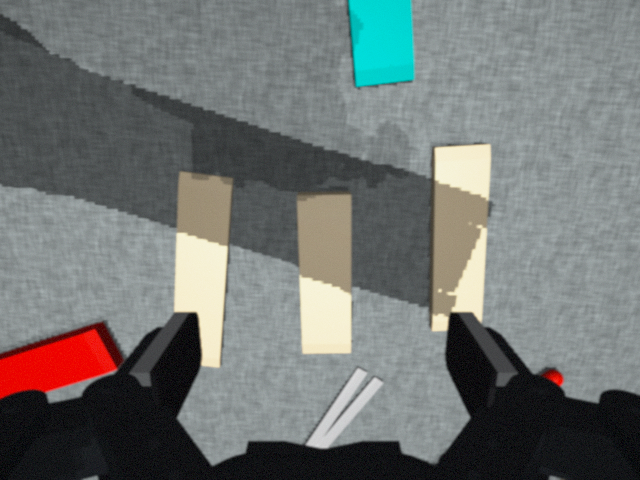

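The wrist view shows the three strips at (203,270), (325,272) and (462,235), with the middle one back flat on the bench. It had over 4 mm of free play, so it is too thin and the thick strip is the answer. Pick the thick one at its refined pose and insert it.

```bash
cat >> h.py <<'E'
ST['thick']=((507.2,296.4),3.6,60,16)
E
python3 - <<'E'
from h import *
pick('thick',26); s,z=pre('thick',26)
insert(s,z,80,lim=28)
E
```

```text
grip w 0.40390511078838637 [-0.65940318 -0.72111821  4.90434297] [467.54601072 294.19585225  26.60996696]
lift [-0.66778837  0.32281297 -1.63561675] [-0.09997065  0.02841106  0.01322008] w 0.401094214263859
pre [609.038722    56.25730729 124.97308278] 24.1917
148 False [ 1.4 -0.6 -0.2] [ 0.06 -0.01  0.04] [609.1  46.5 125.2]
140 False [ 0.8  0.  -0.7] [ 0.09  0.04 -0.02] [608.4  38.6 124.5]
132 False [0.5 0.1 0. ] [ 0.09  0.04 -0.02] [608.2  30.7 124.4]
124 False [ 1.1  0.7 -0.2] [-0.02 -0.04 -0.  ] [607.9  22.7 124.4]
116 False [ 0.5 -2.2 -0.3] [-0.38  0.01 -0.01] [607.9  14.2 124.5]
108 False [0.6 4.2 2.1] [ 0.98 -0.05  0.  ] [607.8   9.3 125. ]
100 False [0.9 5.8 2.8] [ 1.26 -0.06  0.04] [607.7   1.9 125.2]
92 False [2.  6.9 3.6] [ 1.36 -0.03  0.02] [607.6  -5.7 125.3]
84 False [0.8 7.3 4.5] [ 1.49 -0.   -0.05] [607.5 -13.4 125.5]
80 False [1.6 8.9 4.7] [1.84 0.06 0.03] [607.4 -16.8 125.5]
27.2167
```

Goes in with about 7–9 N of drag, as the right strip should. The post pushes up about 1 mm, so I raise my target 1 mm to keep it level and finish the slide.

```bash
python3 - <<'E'
from h import *
arm.line_to(np.r_[C+by*80,125.6],rate=20); print(arm.get_contact_force(),arm.get_moment(),arm.get_position())
insert(80,125.6,58,lim=28)
snap('wrist','w4');snap('scene','s4');snap('top','t4')
p=cv2.imread('pics/s4.png')[150:350,60:360];cv2.imwrite('pics/s4c.png',cv2.resize(p,None,fx=2.6,fy=2.6))
E
```

```text
[ 1.14492789  6.53763579 -0.31807797] [ 1.5927215  -0.16399585  0.07846228] [607.19173473 -17.75574779 126.05224134]
72 False [-0.9  0.6 -0.9] [ 1.37 -0.09  0.1 ] [606.8 -26.2 125.9]
64 False [-1.   0.2 -0.6] [ 1.45 -0.07  0.03] [606.5 -33.9 126. ]
58 False [-1.7 -0.1  0.7] [ 1.55 -0.06 -0.01] [606.4 -39.7 126. ]
28.35
```

View pics/s4c.png

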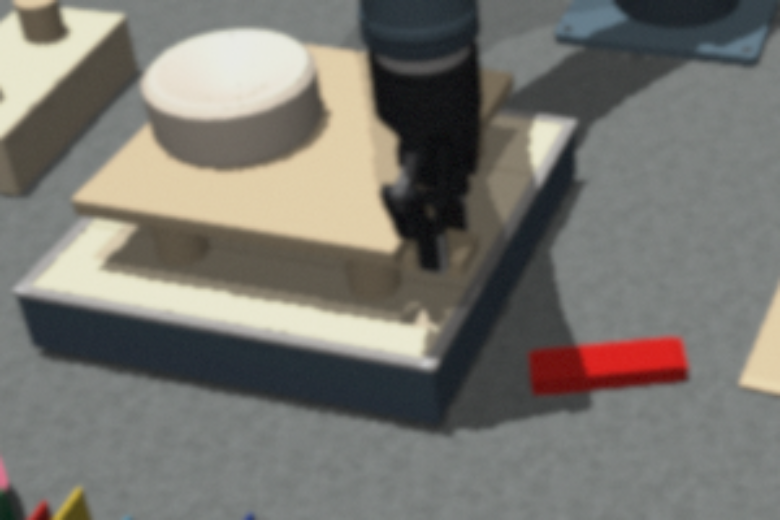

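Strip is in, shelf looks undisturbed, and there is still clearance between fingers and shelf edge at (425,255). Moving the last few millimetres, then release and look.

```bash
python3 - <<'E'
from h import *
insert(58,125.6,53,lim=15,step=5)
arm.let_go(); print(arm.get_contact_force())
b=C+by*56; arm.line_to(np.r_[arm.get_position()[:2],230],rate=120)
arm.movep(np.r_[C+by*150,300],quat(-by,-1)); arm.hold(.3)
print(arm.get_time(),arm.get_contact_force())
snap('top','t5');snap('wrist','w5');snap('scene','s5')
for n in('top0','t5'):
    p,W=cloud(n); hsv=cv2.cvtColor(p,cv2.COLOR_BGR2HSV)
    m=(W[...,2]>120)&(W[...,2]<137)&(W[...,1]<0)&(W[...,1]>-340)&(W[...,0]>350)&(W[...,0]<650)
    w=W[m]; A=np.c_[w[:,:2],np.ones(len(w))]; k=np.linalg.lstsq(A,w[:,2],rcond=None)[0]
    r=cv2.minAreaRect(w[:,:2].astype(np.float32)); print(n,'shelf slope',k[:2],r,'left edge',np.percentile(w[:,1],99),'far',np.percentile(w[:,0],99))
    m=(W[...,2]>175)&(W[...,2]<195)&(W[...,1]<-150)&(W[...,1]>-340)&(W[...,0]>400)&(W[...,0]<650); print('mould',W[m].mean(0))
a=cv2.imread('pics/s5.png')[170:310,60:480];a=cv2.resize(a,None,fx=1.9,fy=1.9,interpolation=cv2.INTER_CUBIC)
b=cv2.resize(cv2.imread('pics/t5.png')[90:360,100:600],(798,300)) 
cv2.imwrite('pics/c5.png',np.vstack([a[:,:798],b]))
E
```

```text
53 False [-1.8 -0.6  0.7] [ 1.66 -0.01  0.04] [606.2 -44.5 126. ]
28.75
[-0.56896273 -0.65710037 -0.05236715]
31.1667 [-0.42952753 -0.72930272  0.36044811]
top0 shelf slope [-0.00069789 -0.00080052] ((509.8610534667969, -189.94683837890625), (261.5396728515625, 260.641357421875), 88.35853576660156) left edge -60.42440282123325 far 637.2845226713395
mould [ 508.90203027 -245.62276363  179.44400159]
t5 shelf slope [-0.00010778  0.00401688] ((502.40704345703125, -188.21240234375), (251.33126831054688, 281.2718200683594), 2.820765495300293) left edge -58.431591625112574 far 609.9429221345738
mould [nan nan nan]<stdin>:13: RuntimeWarning: Mean of empty slice.
  ret = um.true_divide(
```

View pics/c5.png

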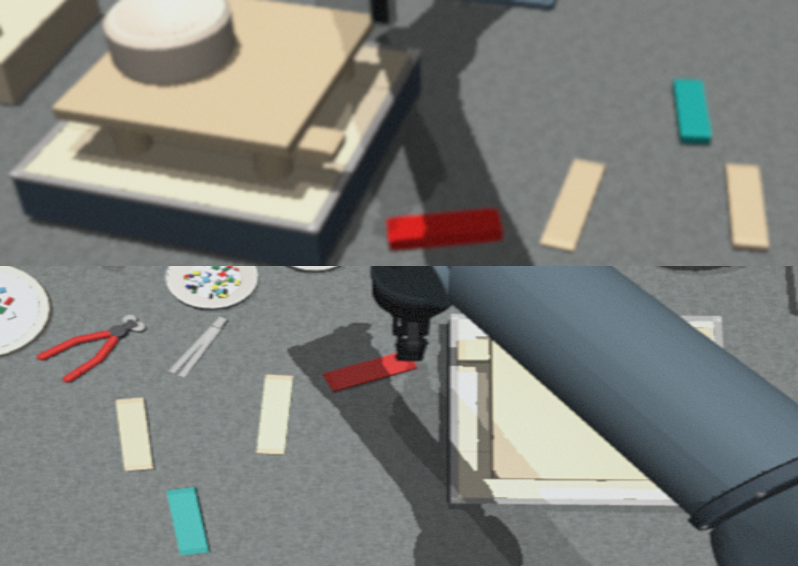

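View pics/w5.png

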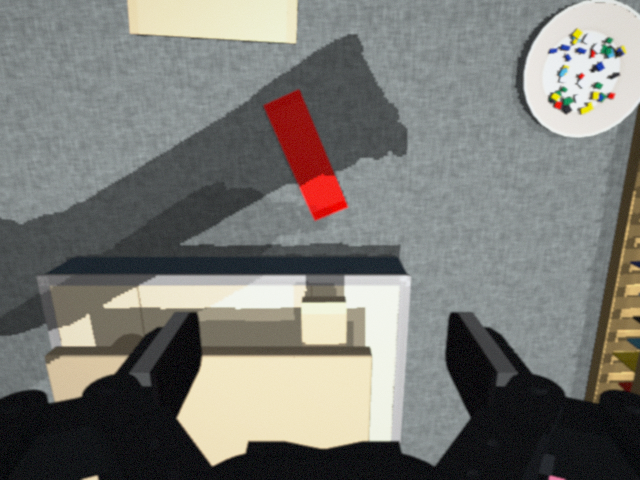

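The thick strip lies level under the corner (scene crop (322,140), wrist view (323,320)), and the bystanders are unmoved. The arm hid the shelf from the top camera, so I'll swing it left and measure shelf, mould and strip.

```bash
python3 - <<'E'
from h import *
arm.movep([350,450,300],quat(-by,-1)); arm.hold(.3); snap('top','t6'); print(arm.get_time())
for n in('top0','t6'):
    p,W=cloud(n)
    m=(W[...,2]>120)&(W[...,2]<137)&(W[...,1]<0)&(W[...,1]>-340)&(W[...,0]>350)&(W[...,0]<660)
    w=W[m]; A=np.c_[w[:,:2],np.ones(len(w))]; k=np.linalg.lstsq(A,w[:,2],rcond=None)[0]
    print(n,'slope',k[:2],cv2.minAreaRect(w[:,:2].astype(np.float32)))
    m=(W[...,2]>172)&(W[...,2]<195)&(W[...,1]<-150)&(W[...,1]>-340)&(W[...,0]>400)&(W[...,0]<650); print('mould',W[m].mean(0))
m=(W[...,2]>90)&(W[...,2]<122)&(W[...,1]>-55)&(W[...,1]<20)&(W[...,0]>560)&(W[...,0]<650); w=W[m]
A=np.c_[w[:,:2],np.ones(len(w))]; print('strip',len(w),cv2.minAreaRect(w[:,:2].astype(np.float32)),w[:,1].max(),np.median(w[:,2]),np.linalg.lstsq(A,w[:,2],rcond=None)[0][:2],'post',C,by)
E
```

```text
33.4083
top0 slope [-0.00069789 -0.00080052] ((509.8610534667969, -189.94683837890625), (261.5396728515625, 260.641357421875), 88.35853576660156)
mould [ 509.1290344  -245.73213182  178.42659947]
t6 slope [-0.00029895  0.00498454] ((510.3251037597656, -176.7872314453125), (287.03082275390625, 260.6579895019531), 88.36742401123047)
mould [ 508.8360236  -245.83323654  178.52806083]
strip 333 ((605.4513549804688, -39.43571472167969), (30.062894821166992, 36.8865852355957), 89.31544494628906) -24.315665171892874 113.82753399863338 [ 0.03136227 -0.08827935] post [ 604.6 -100.6] [0.02699672 0.99963552]
```

```bash
python3 - <<'E'
from h import *
p,W=cloud('t6')
m=(W[...,2]>100)&(W[...,2]<122)&(W[...,1]>-56)&(W[...,1]<-35)&(W[...,0]>588)&(W[...,0]<624); w=W[m]
for y in range(-58,-22,4):
    q=(W[...,1]>y)&(W[...,1]<=y+4)&(W[...,0]>590)&(W[...,0]<622)&(W[...,2]>80); print(y+2,q.sum(),round(np.median(W[q][:,2]),1))
p,W=cloud('top0');print(np.nanmedian(W[(W[...,2]>120)&(W[...,2]<137)&(W[...,1]<-70)&(W[...,1]>-330)][:,2]))
E
```

```text
-56 36 114.6
-52 36 114.2
-48 37 114.4
-44 30 113.9
-40 34 114.2
-36 33 115.5
-32 33 114.3
-28 33 113.4
-24 29 111.5
129.19309243808402
```

Level: its top is at 114–115 mm all along, apart from the end bevel. Handing in.

```bash
python3 - <<'E'
from h import *
arm.job_done(); print(arm.get_time())
E
```

```text
the job is handed in; nothing more can be done
the job is handed in; nothing more can be done
```

The thick strip (16 mm) fills the gap. I left it level across the short post with the shelf on it, and handed the job in at about 33 s of the 67 s allowed.

**Finding the strip:** I tried the middle strip first. It went in with no drag and could be lowered more than 4 mm freely, so it was too thin, and I put it back flat on the bench. The thick strip then went in with about 7–9 N of drag.

**Last checks:**
- **Strip:** its centre is about 16 mm along (35 allowed) and about 1 mm across (13 allowed) from the estimated post axis. Its top is level at 114–115 mm, apart from the end bevel.
- **Shelf:** it is tilted about 0.005–0.006 rad from where it was, as a 1 mm lift should give.
- **Mould:** its position is unchanged within 0.5 mm.
- **Bystanders:** the nippers, tweezers and look-alikes looked unmoved in the pictures.

**Disagreed or not measured:**
- One automatic outline of the shelf came out too long (287 mm against 260), probably because it took in part of the strip, so I did not use its centre. The shelf's sideways position is therefore judged from the pictures.
- The first slope fit on the strip read 0.09 rad because it included the bevel; the height profile along the strip showed it level.
- I did not measure the force of the shelf on the strip directly. I infer it from the drag and the shelf tilt.

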